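# Push the mounted filters into their seats

### The arm

A 7-joint arm with a two-finger parallel gripper is mounted at the origin on a cart in front of the work surface, level with it; the furniture and walls round the work are solid. World frame = base frame: x ahead of the robot, y to its left, z up, the work surface at z = 0. Lengths are in m, angles in rad, forces in N, time in s.
With the tool pointing down it reaches from about 0.375 to 0.925 m from the base axis. Payload 3.1 kg.
Tool frame: the origin (TCP) lies where the fingers leave the gripper's body, on its centre line; the fingertips stand 73 mm ahead of it and the grasp point (between the pads) lies 54 mm ahead of it (manip.tip_extent is the distance from the TCP to the fingertips, in m); z points along the fingers, y is the line along which they close (so a half turn about z gives the same grasp; the last joint's range is limited). The gripper opens to 85 mm and grips with 20 to 120 N. Pads are 22 mm wide; open, the fingers measure 114 mm over their backs; the gripper's body (76 mm by 85 mm) begins 54 mm behind the grasp point. The pads swing forward as they close: fully open they stand 13 mm farther back than shut.
Start: joints at [1.217, 0.383, 0.044, 1.598, -0.018, 1.161, -0.05], TCP at [0.164, -0.629, 0.304] pointing down, gripper open.
Joint ranges: [-2.61, 2.61], [-0.41, 2.15], [-1.48, 1.57], [0, 2.5], [-1.57, 4.71], [0.05, 1.97], [-2.85, 2.85]. Speed limits (rad/s): [2.79, 2.79, 3.14, 3.14, 3.14, 3.14, 3.14].

### API

Orientations are given as a unit quaternion [w, x, y, z].
In Python, from cell import manip, eoat, camera gives the robot as it stands. The module is installed in compiled form; this text tells all that it offers. Calls block until the motion is done:
- manip.move_pose(position, orientation): joint-space move of the TCP to a pose.
- manip.movel(position, v=0.15, frame=None, max_force=None): straight line of the TCP; frame=None keeps the orientation; v is the mean speed in m/s. With max_force (N) it stops when the force on the tool has changed by that much, and returns True; else False.
- manip.move_j(angles): joint-space move.
- eoat.open_gripper() and eoat.grasp(newtons=None): open the fingers fully, or close them until they stop; newtons is the grip in N (None keeps the last).
- manip.pause(seconds).
- manip.solve_ik(position, orientation): joint angles nearest the present ones, or None.
- camera(name): name is "scene" or "top" or "wrist"; returns a dict with "frame" (384x512x3 uint8, blue, green, red), "fovy" (degrees; the focal length in pixels is half the picture's height over the tangent of half this angle, whatever the lens; pixels are square), "cx", "cy" (the principal point, pixels), "dist_coeffs" ([k1, k2, p1, p2, k3] as OpenCV has them; the pictures are not rectified), "R" (3x3) and "t" (3): a world point X has camera coordinates R X + t; the wrist camera has in their place "tool_from_camera" (4x4, takes a point from camera to tool coordinates, whose origin is the TCP and whose axes are the flange's). Camera axes: x right, y down, z forward; pixel columns grow to the right and rows downward; lengths in m; the calibration is good to about 2 mm. A picture is of the moment at which its call begins: read the wrist's pose just before it. There is no depth.
A pose or a line that the arm cannot do raises manip.PlanningError and nothing moves.
- manip.close_job(): hands the job in; it is judged then, once.
Readings, each from a call of its own:
- manip.read_time_s(): time.
- manip.read_joint_positions(): joint angles.
- manip.read_joint_vel(): joint speeds.
- manip.read_joint_efforts(): joint torques, N m.
- manip.read_ee_pos(): TCP position.
- manip.read_tool_rot(): TCP orientation.
- manip.read_contact_force(): force on the tool from outside, world axes, zero at the start.
- manip.read_ft_torque(): the same for the moment, N m.
- manip.read_width(): finger opening in m.
- manip.read_grasp_force(): force on a finger pad.
Only numpy, scipy, OpenCV 4.12 (cv2) and the standard library are available. Lean on these libraries where they do the work, as an engineer would, in place of code of your own. Each camera call takes 0.05 s, during which the arm holds its last target. There are 200 camera calls.

### The job

Two round mounted filters lie loose on top of the flat filter block. Push each one across the top with the fingertips until it drops flat into the round seat of its own size, the large filter in the large seat and the small filter in the small seat. Only push them, never pick them up, and leave the bottles and tube caps round the block where they stand.

Things in the scene. Friction and masses are not known exactly. Their poses are not given: they have to be found in the camera images.
- filter_block: Flat grey metal block fixed to the table, 160 (its x) by 220 (its y) by 14 mm high, flat level top with no rails. Origin: centre of its underside, on the table; its z is up and its x points away from the robot, turned up to 0.35 rad. The two round seats are recesses with straight walls and flat dark floors in its far half, 8 mm deep. Two filters start on its near half.
- large_seat (a point): Centre of the large seat, at the level of its floor (6 mm above the table, 8 mm below the block's top): recess 56 mm across. At x +35, y +50 mm in the block's frame.
- small_seat (a point): Centre of the small seat, at the level of its floor (6 mm above the table, 8 mm below the block's top): recess 42 mm across. At x +35, y -50 mm in the block's frame.
- large_filter: Large filter: steel-rimmed disc, 50 mm across and 8 mm thick, 40 g, loose, lying flat on the block's top. Origin: centre of its underside. It may start on either side, in front of either seat.
- small_filter: Small filter: steel-rimmed disc of the same look, 36 mm across and 8 mm thick, 25 g, loose, lying flat on the block's top. Origin: centre of its underside. It may start on either side, in front of either seat. It would also fall into the large seat, which is wrong.
- large_filter_centre (a point): Centre of the large filter, half-way up (4 mm above its underside); z along its axis.
- small_filter_centre (a point): Centre of the small filter, half-way up (4 mm above its underside); z along its axis.
- brown_bottle_a: Brown reagent bottle, 34 mm across and 62 mm high, standing beside the block on its +y side; origin at the centre of its underside. Leave alone.
- brown_bottle_b: Brown reagent bottle, 34 mm across and 62 mm high, standing beside the block on its -y side; origin at the centre of its underside. Leave alone.
- cap_a: Loose tube cap, 17 mm across and 20 mm high, standing behind the block; origin at the centre of its underside. Leave alone.
- cap_b: Loose tube cap, 17 mm across and 20 mm high, standing behind the block; origin at the centre of its underside. Leave alone.
Things that resemble listed ones, but are neither listed nor needed, are in the scene too. Leave any turquoise look-alike of the small_filter alone.

How it is judged:
By the outcome, as a careful person would: the job done as asked, in the order asked, and still so for the second after the job is handed in, with the robot touching nothing.
It also fails if it takes over 45 s, if anything falls off the work surface, if the arm or the gripper's body presses on something with over 40 N, if the wrist force passes 120 N, or if a joint passes its speed limit or range.

## Working session

There is one attempt and no reset: what is moved stays moved. The work goes in short steps, each a Python script; the robot and the scene stay as the last script left them, time stands still between calls to the robot, and variables do not carry over. Pictures are saved under pics/ and viewed, at most 10 in all, crops included, and the job is handed in when it is done.

```bash
mkdir -p pics; python3 - <<'E'
from cell import manip, eoat, camera
import cv2, numpy as np
for n in ("top","scene"):
    c=camera(n); cv2.imwrite(f"pics/{n}0.png",c["frame"])
    print(n,c["fovy"],c["cx"],c["cy"],c["dist_coeffs"],np.round(c["R"],3).tolist(),np.round(c["t"],3))
print(manip.read_time_s(),manip.read_ee_pos(),manip.read_tool_rot(),manip.tip_extent)
E
```

```text
top 47.51560199274343 258.6055403258103 182.99704770078262 [-0.10498649  0.          0.          0.          0.        ] [[0.014, -1.0, -0.002], [-0.995, -0.014, -0.095], [0.095, 0.003, -0.995]] [0.033 0.593 0.913]
scene 43.46043533753747 250.42014520061088 189.61767516042602 [0.04358151 0.         0.         0.         0.        ] [[0.779, -0.626, 0.014], [-0.48, -0.611, -0.63], [0.403, 0.484, -0.777]] [-0.418  0.325  0.832]
0.1 [ 0.16431158 -0.62818193  0.30258031] [-1.19577340e-03  9.91829296e-01  1.27566348e-01 -2.12227554e-04] 0.0726
```

View pics/top0.png

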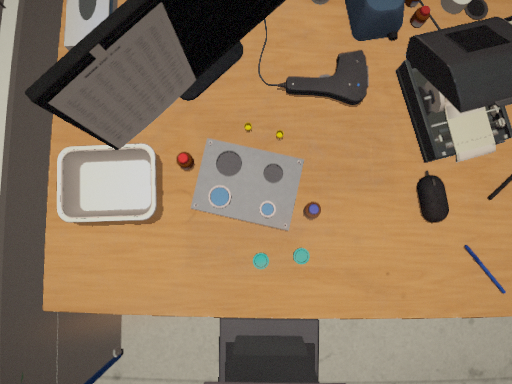

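View pics/scene0.png

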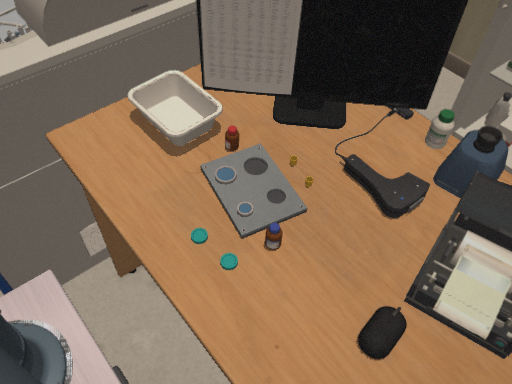

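The top view shows the block at about (248,185). The large seat is at (229,163) and the small seat at (273,173). The large filter (219,196) and small filter (268,209) are blue and each lies in front of its own seat. The turquoise look-alikes at (261,260) and (301,256) are off the block. The scene view agrees.

```bash
cat > h.py <<'E'
import cv2, numpy as np
from scipy.spatial.transform import Rotation as Rn
def cast(c,px,z,tool=None):
    f=c["frame"].shape[0]/2/np.tan(np.radians(c["fovy"])/2)
    K=np.array([[f,0,c["cx"]],[0,f,c["cy"]],[0,0,1]])
    u=cv2.undistortPoints(np.float64(px).reshape(-1,1,2),K,np.float64(c["dist_coeffs"])).reshape(-1,2)
    d=np.c_[u,np.ones(len(u))]
    if tool is None:
        R=np.array(c["R"]);d=d@R;o=-R.T@np.array(c["t"])
    else:
        p,q=tool;T=np.array(c["tool_from_camera"]);R=Rn.from_quat(np.roll(q,-1)).as_matrix()
        d=d@(R@T[:3,:3]).T;o=R@T[:3,3]+p
    return o+d*((z-o[2])/d[:,2])[:,None]
def blobs(mask,amin):
    cs,_=cv2.findContours(mask.astype(np.uint8),cv2.RETR_EXTERNAL,cv2.CHAIN_APPROX_NONE)
    return [k for k in cs if cv2.contourArea(k)>amin]
def measure(c,roi,amin,tool=None):
    """roi x0,y0,x1,y1 -> block frame from corners of grey mask, circles in seats and filters"""
    x0,y0,x1,y1=roi
    im=c["frame"];hsv=cv2.cvtColor(im,cv2.COLOR_BGR2HSV);R=np.zeros(im.shape[:2],bool);R[y0:y1,x0:x1]=1
    H,S,V=[hsv[...,i] for i in range(3)]
    out={}
    b=max(blobs((S<70)&(V>60)&R,amin),key=cv2.contourArea)
    hull=cv2.convexHull(b);out["rect"]=cast(c,cv2.boxPoints(cv2.minAreaRect(hull)),.014,tool)
    q=cv2.approxPolyDP(hull,0.03*cv2.arcLength(hull,True),True);out["quad"]=cast(c,q,.014,tool)
    inner=np.zeros(im.shape[:2],np.uint8);cv2.drawContours(inner,[hull],-1,1,-1);inner=inner>0
    for n,m,z in(("blue",(H>95)&(H<120)&(S>90)&inner,.022),("dark",(V<100)&(S<90)&inner,.006)):
        out[n]=[]
        for k in blobs(m,amin/15):
            e=cv2.fitEllipse(k);P=cast(c,k.reshape(-1,2),z,tool)
            ctr=cast(c,[e[0]],z,tool)[0];out[n].append((np.round(e[0],1),np.round(ctr[:2],4),round(2*np.linalg.norm(P-ctr,axis=1).mean(),4)))
    return out
E
python3 - <<'E'
from cell import manip, eoat, camera
from h import *
c=camera("top");o=measure(c,(188,136,306,234),300)
for k,v in o.items(): print(k,np.round(v,4) if k in("rect","quad") else v)
q=o["quad"][:,:2]; print([np.linalg.norm(q[i]-q[i-1]) for i in range(len(q))],q.mean(0))
im=c["frame"];print(im[163,229],im[150,250],im[196,219],im[188,219])
print(cast(c,[(185,157),(313,208)],.062),cast(c,[(249,127),(280,134)],.02))
E
```

```text
rect [[ 0.5369  0.1908  0.014 ]
 [ 0.6955  0.1598  0.014 ]
 [ 0.649  -0.0581  0.014 ]
 [ 0.4921 -0.0239  0.014 ]]
quad [[ 0.693   0.1577  0.014 ]
 [ 0.6489 -0.0554  0.014 ]
 [ 0.4927 -0.0236  0.014 ]
 [ 0.5373  0.1887  0.014 ]]
blue [(array([219.4, 196.2]), array([0.5637, 0.1264]), np.float64(0.0322))]
dark []
[np.float64(0.15876551123913765), np.float64(0.21764685559576574), np.float64(0.15943192190224648), np.float64(0.21696910383465773)] [0.59298852 0.06684548]
[ 97  97 104] [150 154 158] [174 148 110] [172 146 109]
[[ 0.64241125  0.19695743  0.062     ]
 [ 0.53925633 -0.07192297  0.062     ]] [[ 0.71770777  0.06468814  0.02      ]
 [ 0.70293501 -0.00391422  0.02      ]]
```

```bash
python3 - <<'E'
from cell import manip, eoat, camera
from h import *
yaw=-0.205;C=np.array([.593,.067]);X=np.array([np.cos(yaw),np.sin(yaw)])
q=[0,np.cos(yaw/2),np.sin(yaw/2),0]
eoat.grasp(20)
p=C-0.06*X
print(manip.solve_ik([*p,.33],q))
manip.move_pose([*p,.33],q)
manip.pause(.2)
tool=(np.array(manip.read_ee_pos()),np.array(manip.read_tool_rot()))
c=camera("wrist");cv2.imwrite("pics/w1.png",c["frame"]);np.save("w1.npy",np.array([c,tool],dtype=object),allow_pickle=True)
print(tool,manip.read_time_s(),manip.read_width(),np.round(c["tool_from_camera"],3))
E
```

```text
[ 0.50323107  0.24278712 -0.82381102  1.80149506  0.19196176  1.17995628
 -2.15542951]
(array([0.53439969, 0.07857076, 0.32990334]), array([ 5.15721559e-05,  9.94692641e-01, -1.02890924e-01, -7.46183187e-05])) 3.9833 0.0005058482503494216 [[-0.    -0.952 -0.305  0.078]
 [ 1.    -0.     0.001 -0.   ]
 [-0.001 -0.305  0.952 -0.07 ]
 [ 0.     0.     0.     1.   ]]
```

View pics/w1.png

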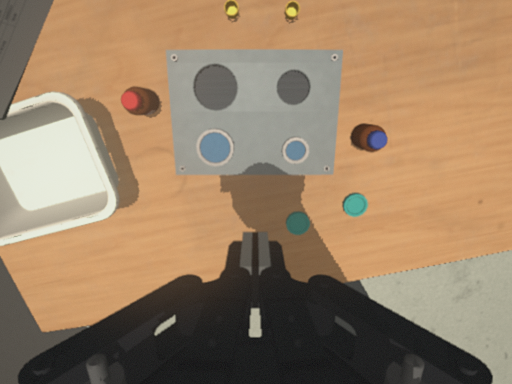

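The wrist view shows the seats at (215,87) and (293,87), with the filters below them at (215,148) and (295,151). The closed fingertips are at (257,240).

```bash
python3 - <<'E'
from h import *
c,tool=np.load("w1.npy",allow_pickle=True)
im=c["frame"];g=cv2.cvtColor(im,cv2.COLOR_BGR2GRAY);hsv=cv2.cvtColor(im,cv2.COLOR_BGR2HSV)
print(im[87,215],im[87,255],im[148,215],im[148,198:236,1])
R=np.zeros(g.shape,bool);R[45:178,165:345]=1
def rep(n,m,z,a=150):
    for k in blobs(m&R,a):
        (x,y),r=cv2.minEnclosingCircle(k);P=cast(c,k.reshape(-1,2),z,tool);e=cv2.fitEllipse(k)
        ctr=cast(c,[e[0]],z,tool)[0]
        print(n,np.round(e[0],1),np.round(ctr,4),"diam",2*np.linalg.norm((P-ctr)[:,:2],axis=1).mean().round(4))
rep("blue",(hsv[...,0]>95)&(hsv[...,0]<125)&(hsv[...,1]>80),.022,80)
rep("seat",(g<95)&(np.arange(384)[:,None]<115),.014,200)
k=max(blobs((hsv[...,1]<60)&(g>85)&R,2000),key=cv2.contourArea)
hull=cv2.convexHull(k);q=cv2.approxPolyDP(hull,0.03*cv2.arcLength(hull,True),True).reshape(-1,2)
Q=cast(c,q,.014,tool)[:,:2];print(q.tolist(),np.round(Q,4).tolist(),[np.linalg.norm(Q[i]-Q[i-1]).round(4) for i in range(len(Q))],Q.mean(0))
# screws are symmetric: print block axis angles
for i in range(len(Q)): d=Q[i]-Q[i-1];print(np.arctan2(d[1],d[0]).round(3))
E
```

```text
[ 96 102 105] [160 169 168] [158 141 115] [183 154 133 137 139 140 140 139 140 139 138 141 138 139 138 138 138 141
 140 141 141 140 140 139 139 140 140 141 139 139 135 134 161 188 188 154
 144 155]
[[342, 50], [332, 173], [176, 173], [166, 50]] [[0.6475, -0.0559], [0.4935, -0.0232], [0.5382, 0.1899], [0.6922, 0.1579]] [np.float64(0.2184), np.float64(0.1574), np.float64(0.2178), np.float64(0.1573)] [0.59282996 0.06717786]
-1.777
2.933
1.364
-0.205
```

```bash
python3 - <<'E'
from h import *
c,tool=np.load("w1.npy",allow_pickle=True)
im=c["frame"];g=cv2.cvtColor(im,cv2.COLOR_BGR2GRAY);hsv=cv2.cvtColor(im,cv2.COLOR_BGR2HSV)
yaw=-0.206;C=np.array([.5928,.0671]);B=np.array([[np.cos(yaw),-np.sin(yaw)],[np.sin(yaw),np.cos(yaw)]])
def rep(n,m,z,rows,a):
    R=np.zeros(g.shape,bool);R[rows[0]:rows[1],180:325]=1
    for k in blobs(m&R,a):
        e=cv2.fitEllipse(k);P=cast(c,k.reshape(-1,2),z,tool);ctr=cast(c,[e[0]],z,tool)[0]
        print(n,np.round(e[0],1),np.round(ctr,4),"block",((ctr[:2]-C)@B*1000).round(1),"diam",(2*np.linalg.norm((P-ctr)[:,:2],axis=1).mean()).round(4))
rep("blue",(hsv[...,1]>45)&(hsv[...,0]>90)&(hsv[...,0]<125),.022,(120,172),80)
rep("rim",((hsv[...,1]>45)&(hsv[...,0]>90)&(hsv[...,0]<125))|(g>178),.022,(120,172),80)
rep("seat",(g<125),.010,(55,115),200)
E
```

```text
blue [295.2 150.2] [0.5372 0.0228 0.022 ] block [-45.4 -54.8] diam 0.0234
blue [214.7 147.1] [0.5631 0.1267 0.022 ] block [-41.2  52.3] diam 0.0372
rim [295.5 150.2] [0.5371 0.0224 0.022 ] block [-45.4 -55.2] diam 0.0331
rim [214.5 147.1] [0.5632 0.127  0.022 ] block [-41.2  52.6] diam 0.0469
seat [293.2  86.7] [0.6168 0.0105 0.01  ] block [ 35.1 -50.5] diam 0.042
seat [214.8  86.5] [0.6378 0.1095 0.01  ] block [35.3 50.7] diam 0.0556
```

```bash
cat >> h.py <<'E'
yaw=-0.206;C=np.array([.5928,.0671]);B=np.array([[np.cos(yaw),-np.sin(yaw)],[np.sin(yaw),np.cos(yaw)]])
W=lambda p:C+B@(np.array(p)/1000)          # block mm -> world
Q=lambda a:[0,np.cos((yaw+a)/2),np.sin((yaw+a)/2),0]
Z=.0726+.017
SEAT={"L":np.array([35.1,50.3]),"S":np.array([35.1,-50.3])}; RAD={"L":25,"S":18}
def look(manip,camera,name,near):
    """filter (blue) nearest to a block point, in block mm"""
    manip.pause(.1);tool=(np.array(manip.read_ee_pos()),np.array(manip.read_tool_rot()))
    c=camera("wrist");cv2.imwrite(f"pics/{name}.png",c["frame"])
    hsv=cv2.cvtColor(c["frame"],cv2.COLOR_BGR2HSV);m=(hsv[...,1]>45)&(hsv[...,0]>95)&(hsv[...,0]<125)
    best=None
    for k in blobs(m,80):
        e=cv2.fitEllipse(k);P=cast(c,k.reshape(-1,2),.022,tool)[:,:2];ct=cast(c,[e[0]],.022,tool)[0,:2]
        r=((ct-C)@B*1000,2000*np.linalg.norm(P-ct,axis=1).mean(),e[0])
        if best is None or np.linalg.norm(r[0]-near)<np.linalg.norm(best[0]-near):best=r
    print(name,"tcp",((tool[0][:2]-C)@B*1000).round(1),tool[0][2].round(4),"filter",*[np.round(v,1) for v in best]);return best[0]
def start(manip,f,c0):
    d=SEAT[f]-c0;a=np.arctan2(d[1],d[0]);u=d/np.linalg.norm(d)
    s=c0-u*(RAD[f]+11+9)
    manip.move_pose([*W(s),Z+.05],Q(a));manip.movel([*W(s),Z],v=.1)
    return u
E
python3 - <<'E'
from cell import manip, eoat, camera
from h import *
c0=np.array([-41.2,52.4]);u=start(manip,"L",c0)
print(manip.read_contact_force())
t=c0+u*35-u*36
print(manip.movel([*W(t),Z],v=.06,max_force=15),manip.read_contact_force(),manip.read_time_s())
look(manip,camera,"L1",c0+u*35)
E
```

```text
[-0.26485487  0.05755172  0.22633607]
False [ 0.30374197 -0.4984422  -0.37668973] 6.3333
L1 tcp [-42.7  52.5] 0.0895 filter [-3.1 51.3] 38.8 [255.4 180.7]
```

View pics/L1.png

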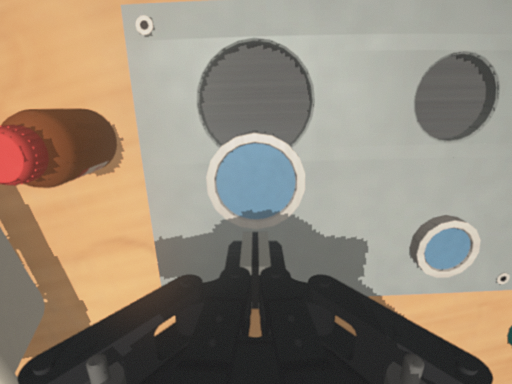

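L1 shows the large filter at (255,180) in front of the fingers and lined up with its seat at (255,97). I'll push on.

```bash
python3 - <<'E'
from cell import manip, eoat, camera
from h import *
t=np.array([-2.4,51.3])
print(manip.movel([*W(t),Z],v=.06,max_force=15),manip.read_contact_force())
look(manip,camera,"L2",SEAT["L"])
manip.movel([*W(t-np.array([15,0])),Z+.06],v=.2)
look(manip,camera,"L3",SEAT["L"]);print(manip.read_time_s())
E
```

```text
False [-0.96714982 -0.00811268  0.10760593]
L2 tcp [-3.  51.5] 0.0895 filter [36.8 49.9] 36.7 [256.1 180.2]
L3 tcp [-17.9  50.6] 0.1487 filter [35.2 49.7] 37.2 [253.8 138.1]
8.0583
```

View pics/L3.png

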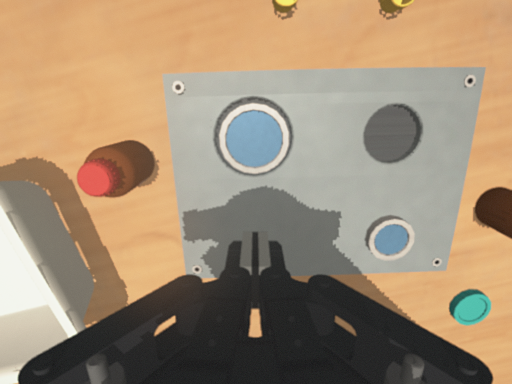

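L3 shows the large filter inside its seat at (254,138), with an even gap all round. The small filter is next.

```bash
python3 - <<'E'
from cell import manip, eoat, camera
from h import *
c0=np.array([-45.4,-55.]);u=start(manip,"S",c0)
t=c0+u*(42-31)
print(manip.movel([*W(t),Z],v=.06,max_force=15),manip.read_contact_force(),manip.read_time_s())
look(manip,camera,"S1",c0+u*42); print(u)
E
```

```text
False [-0.13370067  0.63980241  0.03210233] 10.25
S1 tcp [-35.  -54.3] 0.0895 filter [ -3.2 -52.1] 24.9 [254.4 195.3]
[0.99829994 0.05828583]
```

View pics/S1.png

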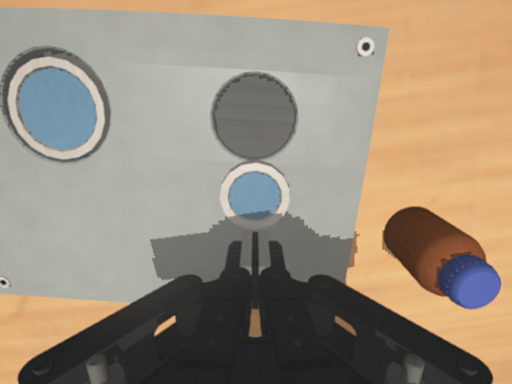

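S1 shows the small filter at (254,195), lined up with the small seat at (254,115).

```bash
python3 - <<'E'
from cell import manip, eoat, camera
from h import *
u=np.array([.9983,.0583]);t=np.array([-35,-54.4])+u*39.2
print(manip.movel([*W(t),Z],v=.06,max_force=15),manip.read_contact_force())
manip.movel([*W(t-np.array([15,0])),Z+.06],v=.2)
manip.movel([*W([-50,0]),Z+.14],v=.2)
look(manip,camera,"S3",SEAT["S"]);print(manip.read_time_s())
E
```

```text
False [-0.68583953 -0.67618484 -0.68365813]
S3 tcp [-50.1  -2.1] 0.2277 filter [ 34.  -48.4] 24.0 [309.6  95.8]
12.4667
```

View pics/S3.png

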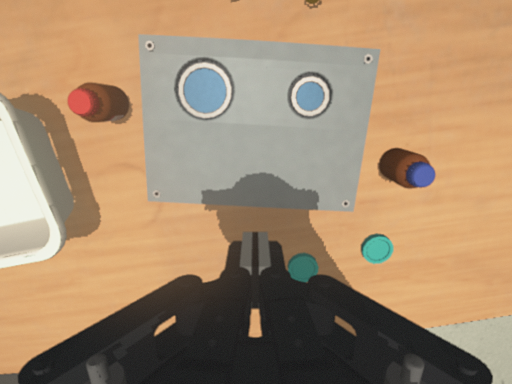

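S3 shows both filters sitting in their own seats, large at (205,90) and small at (310,96), with dark gaps all round. The bottles and caps have not moved and the arm is clear.

```bash
python3 -c "
from cell import manip
print(manip.close_job())"
```

```text
the job is handed in; nothing more can be done
None
```

Both filters were pushed into the seats of their own size, the last picture shows them in place with the bottles and caps unmoved, and the job was handed in at about 12.5 s on the robot's clock.

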